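# Slide the instrument cassette between the handpiece holders into its bay

### The arm

A 7-joint arm with a two-finger parallel gripper is mounted at the origin on the work surface. World frame = base frame: x ahead of the robot, y to its left, z up, the work surface at z = 0. Lengths are in m, angles in rad, forces in N, time in s.
With the tool pointing down it reaches from about 0.35 to 0.9 m from the base axis. Payload 19.9 kg.
Tool frame: the origin (TCP) lies between the finger pads; the fingertips stand 8 mm ahead of it and the grasp point (between the pads) lies 11 mm behind it; z points along the fingers, y is the line along which they close (so a half turn about z gives the same grasp; the last joint's range is limited). The gripper opens to 94 mm and grips with 3 to 60 N. Pads are 16 mm wide; open, the fingers measure 119 mm over their backs; the gripper's body (75 mm by 177 mm) begins 78 mm behind the grasp point.
Start: joints at [1.111, 0.417, -0.01, 1.614, 0.005, 1.111, -0.053], TCP at [0.254, -0.571, 0.186] pointing down, gripper open.
Joint ranges: [-2.81, 2.81], [-0.39, 2.02], [-1.27, 1.25], [0.06, 2.57], [-1.19, 4.33], [0.19, 2], [-2.82, 2.82]. Speed limits (rad/s): [1.89, 1.89, 2.39, 2.39, 3.01, 3.01, 3.01].

### API

Orientations are given as a rotation vector (axis times angle).
In Python, from bench import arm, vision, workorder, models gives the robot as it stands. The module is installed in compiled form; this text tells all that it offers.
- The arm moves only by the shell command python3 -m jog 'ROWS' [OPENING] [FORCE]. ROWS is JSON, a list of rows, each a list of 4 numbers: the shift along the tool's x, y, z in mm, then the turn about the tool's z in rad. A call has 1 to 20 rows; each row shifts and turns the commanded pose from where the row before left it, along the tool's axes as they then stand; what a row does not reach is not made up. A row lasts 1/12 s, in which the tool goes at most 41.7 mm and 7.16 degrees, less where a joint would pass 70% of its speed; a pose out of reach is approached as far as the arm can. A call with a gripper value outside its range is refused whole. OPENING is the finger opening in mm, from 0 to 94, set as the call begins (- or left out, the last holds). The fingers move at their own pace and stop on an object; FORCE is the grip in N (left out, the last holds). Time passes only in rows, so rows that do not move let the fingers close. It gives the time, the measured TCP pose, the force, the opening and the grip force at its end, in the units of the state.
- arm.get_obs(): the state, without advancing time (a new reading comes with each control period).
- vision.grab_frame(name): name is "scene" or "top"; returns a dict with "image" (384x512x3 uint8, blue, green, red), "depth" (384x512 float32, m along the optical axis (not along the pixel's ray), 0 where there is no reading), "fov_y" (degrees; the focal length in pixels is half the picture's height over the tangent of half this angle, whatever the lens; pixels are square), "cx", "cy" (the principal point, pixels), "R" (3x3) and "t" (3): a world point X has camera coordinates R X + t. Camera axes: x right, y down, z forward; pixel columns grow to the right and rows downward; lengths in m; the calibration is good to about 2 mm. A picture is of the moment at which its call begins.
- workorder.hand_in(): hands the job in; it is judged then, once.
Trained networks look in a picture, given as the dict that the camera call returned (one of the last four; its "shot" number tells which), for a name from the list of things; names that differ only in an ending like _2 or _b are one class to them, and where a whole thing is asked for, a point or a joint stands for the part that bears it (a point fixed in the world has none). Each returns a list of dicts, best first, with "score" (0 to 1); they miss things now and then, are a little off and sometimes report something else, mostly with a low value. They report only what shows in the picture. A call takes as long as a camera call. They do not tell look-alikes from the thing itself.
- models.look_for(picture, target): "extent" ([centre column, centre row, width, height] in pixels, round what is visible of it).
- models.silhouettes(picture, target): "region" (384x512 bool, what is visible of it) and "extent" ([centre column, centre row, width, height] in pixels, round what is visible of it).
- models.mark_of(picture, target): "location" ([column, row] in pixels: a listed point, or the origin of a listed thing).
The state is a dict: "t": time; "qpos": joint angles; "qd": joint speeds; "joint_torque": joint torques, N m; "eef_pos": TCP position; "eef_rot": TCP orientation; "contact_force": force on the tool from outside, world axes, zero at the start; "ft_torque": the same for the moment, N m; "width": finger opening in m; "grip_force": force on a finger pad.
Only numpy, scipy, OpenCV 4.12 (cv2) and the standard library are available. Lean on these libraries where they do the work, as an engineer would, in place of code of your own. Each camera call takes 0.05 s, during which the arm holds its last target. There are 200 camera calls.

### The job

Push the flat steel instrument cassette through the narrow gap between the two white handpiece holders, until it is right through and its leading end rests squarely against the aluminium stop bar behind them. Only push it with the fingers: it stays flat on the worktop and is never lifted. Leave the handpieces, the bottle and the jar where they are.

Things in the scene. Friction and masses are not known exactly. Their poses are not given: they have to be found in the camera images.
- cassette: loose closed steel instrument cassette with slotted lid, a flat box 104 mm long (x), 70 mm wide (y), 26 mm high, vertical corners rounded at 10 mm; 0.25 to 0.5 kg. Origin: centre of its underside, on the worktop (z = 0). It starts before the gap with its +x end leading, up to 0.4 rad askew and 30 mm off the gap's centre line; slides with ordinary friction
- dock: fixed bay: two upright round white holders, 44 mm in diameter, 45 mm high, axes at y = +59.5 and -59.5 mm: the gap is 75 mm wide at x = 0. Origin on the worktop (z = 0) midway between them; x points through the gap the way to push (roughly world +y, to the robot's left), y across the gap, z up. A thin grey pad without a step marks the bay's floor
- stop (a point): middle of the near face of the fixed aluminium stop bar, at the worktop (z = 0), at x = +119 mm, y = 0 in the dock's frame; axes as the dock's. The bar is 120 mm long along y, 14 mm thick, 22 mm high. When the cassette is home its origin is 52 mm before this point, its trailing end 15 mm past the middle of the gap
- wand: loose white spatula handpiece lying flat, about 193 mm long (x), 40 mm wide, 24 mm high; origin on the underside 88 mm from its butt end; leave alone
- pen: loose black pen-shaped handpiece with a metal nose, lying flat, about 142 mm long (x), 22 mm wide, 20 mm high; origin on the underside 70 mm from its butt end; leave alone
- serum: loose upright clear bottle with white cap, 48 mm in diameter, 80 mm high; origin at the centre of its underside; leave alone
- jar: loose upright white cream jar with metal cap, 56 mm in diameter, 42 mm high; origin at the centre of its underside; leave alone
There are look-alikes about, which are no part of the job. What is meant by the dock is not green, and is the larger of those in its own colour.

How it is judged:
On the way:
1. the cassette is in the gap between the two holders, lengthwise (x of cassette in the frame of dock between -0.045 and 0.03 m and y of cassette in the frame of dock between -0.02 and 0.02 m and angle between the x axis of cassette and the x axis of dock, either way round below 0.4 rad), for 0.05 s.
At the end, for the whole second after the job is handed in: the cassette lies flat and still beyond the gap, its origin within 5 mm of x = +67 mm and 15 mm of y = 0 in the dock's frame (leading end against the stop bar), its length within 0.1 rad of the dock's x axis (x of cassette in the frame of dock between 0.062 and 0.072 m and y of cassette in the frame of dock between -0.015 and 0.015 m and angle between the x axis of cassette and the x axis of dock, either way round below 0.1 rad and angle between cassette's own z axis and vertical below 0.05 rad and height (world z) of cassette below 0.004 m and linear speed of cassette below 0.01 m/s); the robot touches nothing.
It fails at once if the cassette is lifted or tipped (origin more than 8 mm up, or tilted over 0.15 rad) (height (world z) of cassette above 0.008 m or angle between cassette's own z axis and vertical above 0.15 rad).
It fails at once if a bystander is moved by more than 15 mm (distance of any of wand, pen, serum, jar from where it was at the start of the episode above 0.015 m).
It also fails if it takes over 54 s, if anything falls off the work surface, if the arm or the gripper's body presses on something with over 40 N, if the wrist force passes 120 N, or if a joint passes its speed limit or range.

## Working session

There is one attempt and no reset: what is moved stays moved. The work goes in short steps, Python scripts to look and compute and a shell command to move; the robot and the scene stay as the last step left them, time stands still between calls to the robot, and variables do not carry over. Pictures are saved under pics/ and viewed, at most 10 in all, crops included, and the job is handed in when it is done.

```bash
mkdir -p pics; cat > h.py <<'E'
import numpy as np, cv2
from bench import arm, vision, models
def P(p,u,v,z=None):
    f=p["image"].shape[0]/2/np.tan(np.radians(p["fov_y"])/2)
    r=np.array([(u-p["cx"])/f,(v-p["cy"])/f,1.]); R=np.array(p["R"]);t=np.array(p["t"])
    c=-R.T@t; d=R.T@r
    if z is None: return c+d*p["depth"][int(round(v)),int(round(u))]
    return c+d*(z-c[2])/d[2]
def proj(p,X):
    f=p["image"].shape[0]/2/np.tan(np.radians(p["fov_y"])/2)
    c=np.array(p["R"])@np.array(X,float)+np.array(p["t"]); return c[:2]/c[2]*f+[p["cx"],p["cy"]]
def cloud(p):
    f=p["image"].shape[0]/2/np.tan(np.radians(p["fov_y"])/2)
    v,u=np.mgrid[:384,:512]; d=p["depth"]
    C=np.stack([(u-p["cx"])/f*d,(v-p["cy"])/f*d,d],-1)-np.array(p["t"])
    return C@np.array(p["R"])
E
python3 - <<'E'
from h import *
np.set_printoptions(precision=3,suppress=True)
ims=[]
for n in("top","scene"):
    p=vision.grab_frame(n); cv2.imwrite(f"pics/{n}0.png",cv2.resize(p["image"],(800,600)))
    print(n,p["fov_y"],p["cx"],p["cy"],-np.array(p["R"]).T@p["t"])
    for k in("cassette","dock","wand","pen","serum","jar"):
        for r in models.silhouettes(p,k)[:4]:
            e=r["extent"];m=r["region"];X=cloud(p)[m&(p["depth"]>0)]
            print(k,round(r["score"],2),np.array(e),np.median(X,0) if len(X) else '')
    print([(np.array(r["location"]),round(r["score"],2),P(p,*r["location"],0)) for r in models.mark_of(p,"dock")[:4]+models.mark_of(p,"stop")[:4]])
E
```

```text
top 56.18300511097069 251.94743668594532 189.27013219310416 [0.367 0.11  0.814]
cassette 0.77 [353.  199.7  49.7  34.2] [ 0.502 -0.13   0.026]
dock 0.92 [324.  132.3  57.   51.6] [ 0.683 -0.11   0.002]
dock 0.69 [ 99.7 202.   81.9  79.2] [0.582 0.429 0.002]
dock 0.66 [213.5 186.3  75.2  78.2] [0.58  0.17  0.002]
wand 0.68 [214.8 261.2  90.9  19.7] [0.405 0.17  0.023]
pen 0.71 [335.2 275.8  63.5  33.8] [ 0.344 -0.073  0.019]
serum 0.85 [241.6 122.6  21.   24.2] [0.704 0.091 0.054]
jar 0.64 [213.9 119.   23.4  31.8] [0.731 0.162 0.041]
[(array([128.4, 200.5]), 0.78, array([0.568, 0.371, 0.   ])), (array([238.4, 186.3]), 0.77, array([0.57 , 0.115, 0.   ])), (array([338.4, 134.8]), 0.77, array([ 0.668, -0.139,  0.   ])), (array([210.9, 124.8]), 0.32, array([0.731, 0.164, 0.   ])), (array([186.9, 181.5]), 0.98, array([0.596, 0.234, 0.   ])), (array([ 76.6, 193.4]), 0.94, array([0.599, 0.49 , 0.   ])), (array([305.3, 124.6]), 0.65, array([ 0.704, -0.064,  0.   ]))]
scene 54.393029877558895 257.56938274141606 198.72017291984514 [1.159 0.148 0.555]
cassette 0.65 [157.6 181.7  60.   40.2] [ 0.518 -0.13   0.027]
dock 0.78 [143.9 240.5  77.1  61.4] [ 0.688 -0.114  0.006]
dock 0.75 [289.2 208.9  84.5  73.1] [0.586 0.153 0.004]
dock 0.65 [414.1 220.8  83.   77.6] [0.589 0.419 0.009]
wand 0.96 [297.4 168.4  79.5  15.3] [0.417 0.167 0.022]
pen 0.73 [198.  145.5  43.6  25.4] [ 0.352 -0.071  0.018]
serum 0.95 [243.2 253.5  28.4  43. ] [0.728 0.09  0.051]
jar 0.75 [279.9 274.6  30.5  37.9] [0.753 0.162 0.042]
[(array([262.9, 212.3]), 0.91, array([0.562, 0.115, 0.   ])), (array([387.9, 223.9]), 0.72, array([0.571, 0.382, 0.   ])), (array([129., 240.]), 0.59, array([ 0.671, -0.145,  0.   ])), (array([441.4, 234.7]), 0.98, array([0.592, 0.487, 0.   ])), (array([317.7, 226.2]), 0.95, array([0.593, 0.233, 0.   ])), (array([167.1, 248.3]), 0.65, array([ 0.685, -0.064,  0.   ]))]
```

View pics/top0.png

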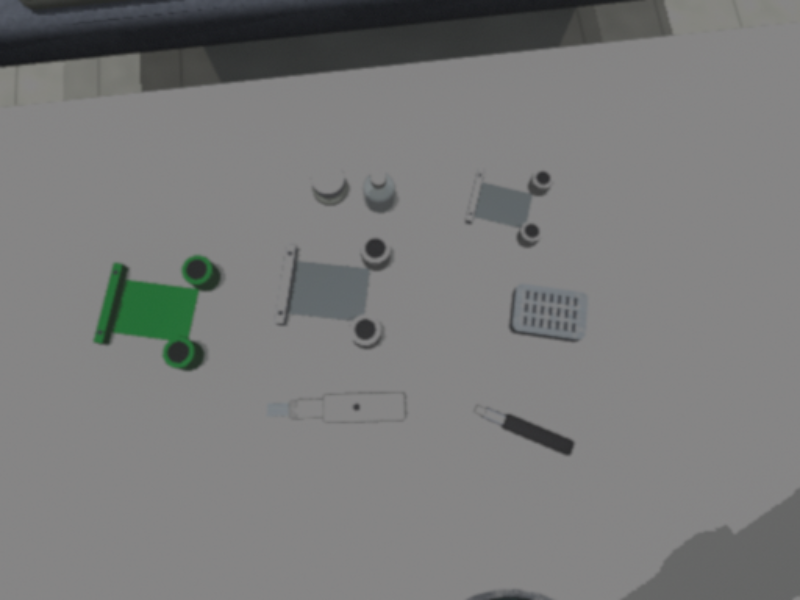

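The top view (800x600 picture) shows three docks: a green one at (150,308), a large white and grey one at (330,290), and a small white one at (505,205). The cassette is the only one, at (549,312). I choose the large white dock, which in native pixels is at about (213,186). Next I take a close crop and measure it precisely.

```bash
cat >> h.py <<'E'
def rect(pts): # metric min-area rect -> centre, long-axis angle, (long, short)
    (c,s,a)=cv2.minAreaRect((pts*1000).astype(np.float32)); b=cv2.boxPoints((c,s,a))
    e=[b[1]-b[0],b[2]-b[1]]; e=max(e,key=np.linalg.norm); an=np.arctan2(e[1],e[0])
    return np.array(c),an,sorted(s)
def cass(p):
    X=cloud(p); r=models.silhouettes(p,"cassette")
    if not r: return None
    m=r[0]["region"].astype(np.uint8); m=cv2.dilate(m,np.ones((7,7)))>0
    Q=X[m&(X[...,2]>.017)&(X[...,2]<.034)]
    c,a,s=rect(Q[:,:2]); a=(a)%np.pi
    return c,a,s,len(Q),r[0]["score"]
E
python3 - <<'E'
from h import *
np.set_printoptions(precision=1,suppress=True)
for n in("top","scene"):
    p=vision.grab_frame(n); X=cloud(p); print(n,cass(p))
    if n=="top": cv2.imwrite("pics/crop.png",cv2.resize(p["image"][140:240,150:400],(800,320),interpolation=cv2.INTER_CUBIC))
    box=(abs(X[...,0]-.58)<.11)&(abs(X[...,1]-.16)<.12)&(p["depth"]>0)
    for lo,hi in((.038,.06),(.015,.03)):
        m=(box&(X[...,2]>lo)&(X[...,2]<hi)).astype(np.uint8)
        k,l,st,ce=cv2.connectedComponentsWithStats(m)
        for i in range(1,k):
            if st[i,4]<25: continue
            Q=X[l==i]; c,rad=cv2.minEnclosingCircle((Q[:,:2]*1000).astype(np.float32))
            print(lo,st[i,4],ce[i],"circ",np.array(c),round(rad,1),"rect",*rect(Q[:,:2]),"z",np.median(Q[:,2])*1000)
E
```

```text
top (array([ 503.7, -132.8]), np.float32(1.3060073), [71.21419525146484, 105.46186828613281], 1453, 0.62)
0.038 302 [239.4 159.3] circ [621.9 105.5] 22.2 rect [621.5 105.5] -0.12349343 [42.781463623046875, 43.319427490234375] z 45.21686834215563
0.038 326 [233.  211.1] circ [506.  133.2] 22.0 rect [506. 133.] 0.347403 [42.54050064086914, 42.62352752685547] z 44.998664017794994
0.015 338 [181.7 181.9] circ [593.2 242.6] 60.1 rect [593.  241.9] -0.23207271 [14.813504219055176, 119.70030975341797] z 21.70087702557382
0.015 30 [240.2 169.4] circ [610.7 106.4] 18.6 rect [605.4 106.5] 1.537405 [10.47431468963623, 37.20780563354492] z 21.37049448259992
scene (array([ 504.6, -133.9]), np.float32(1.3143444), [72.3753662109375, 105.6045913696289], 1035, 0.88)
0.038 247 [272.4 181.9] circ [506.9 130.9] 22.6 rect [507.6 131.3] 0.08343247 [42.169036865234375, 43.10017013549805] z 46.738987849347154
0.038 329 [255.5 216.8] circ [621.9 104. ] 22.9 rect [622.1 104.1] 0.11104512 [41.790916442871094, 44.75680923461914] z 46.63504963234811
0.015 101 [271.8 193.4] circ [512.2 131.3] 20.5 rect [520.2 131. ] 1.5300988 [18.002370834350586, 40.98830795288086] z 23.091802828013364
0.015 303 [321.9 221.1] circ [593.  235.9] 61.3 rect [594.  239.9] -0.23135373 [13.996238708496094, 122.68895721435547] z 23.492620588261136
0.015 118 [255.3 229.7] circ [624.8 104.7] 21.5 rect [633.9 106.5] -1.3794107 [21.176477432250977, 42.867225646972656] z 22.35722359236572
```

View pics/crop.png

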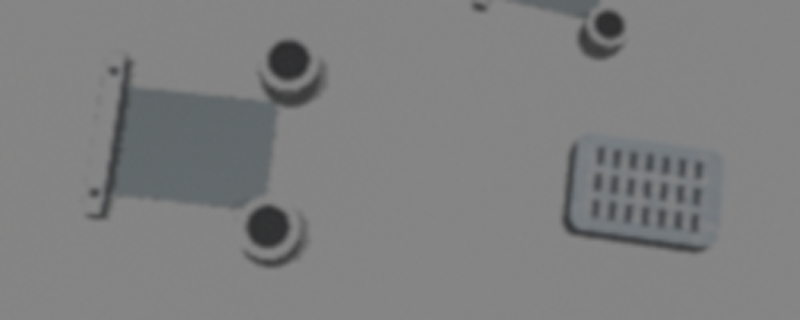

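The crop confirms the choice: the grey pad runs between two white holders to an aluminium bar, with the cassette on the right. The holders measure 118.9 mm apart and the bar centre is 126 mm away, and both agree with the given sizes. The cassette lies almost on the dock's centre line, about -0.03 rad askew. Next I get the tool's axes.

```bash
cat >> h.py <<'E'
from scipy.spatial.transform import Rotation as Ro
D0=np.array([564.,118.9]); TH=1.337
def dock(xy): c,s=np.cos(TH),np.sin(TH); d=np.array(xy)-D0; return np.array([c*d[0]+s*d[1],-s*d[0]+c*d[1]])
def tool(): 
    o=arm.get_obs(); M=Ro.from_rotvec(o["eef_rot"]).as_matrix(); return np.array(o["eef_pos"])*1000,M,o
def plan(xy,z,yaw): # shift in tool axes (after the turn) to a world target
    p,M,o=tool(); a=np.arctan2(M[1,0],M[0,0]); d=np.array([*xy,z])-p
    turn=-((yaw-a+np.pi)%(2*np.pi)-np.pi); N=M@Ro.from_rotvec([0,0,turn]).as_matrix()
    print("tcp",p,"dock",dock(p[:2]),"tool yaw",a,"turn",turn,"shift pre-turn",M.T@d,"post-turn",N.T@d,"F",np.array(o["contact_force"]),"w",o["width"],"t",o["t"])
E
python3 - <<'E'
from h import *
np.set_printoptions(precision=2,suppress=True)
print(tool()[1]); plan((481,-215),60,1.31); print(dock([504.1,-133.3]))
E
```

```text
[[ 0.91  0.41 -0.  ]
 [ 0.41 -0.91  0.  ]
 [-0.   -0.   -1.  ]]
tcp [ 253.58 -571.22  185.83] dock [-743.26  142.1 ] tool yaw 0.41783726663979154 turn -0.8921627333602089 shift pre-turn [ 352.41 -233.28  125.84] post-turn [402.81 127.89 125.84] F [-0.52 -0.66 -0.34] w 0.09399731508207203 t 1.1
[-259.22   -0.16]
```

```bash
python3 -m jog '[[0,0,0,-0.1115],[0,0,0,-0.1115],[0,0,0,-0.1115],[0,0,0,-0.1115],[0,0,0,-0.1115],[0,0,0,-0.1115],[0,0,0,-0.1115],[0,0,0,-0.1115]]' 22
python3 -m jog '[[27,8.5,5],[27,8.5,8],[27,8.5,8],[27,8.5,8],[27,8.5,8],[27,8.5,8],[27,8.5,8],[27,8.5,8],[27,8.5,9],[27,8.5,9],[27,8.5,9],[27,8.5,9],[27,8.5,9],[27,8.5,10],[27,8.5,10],[0,0,0],[0,0,0]]'
python3 - <<'E'
from h import *
np.set_printoptions(precision=2,suppress=True)
plan((481,-215),13,1.31)
E
```

```text
t: 1.77
eef_pos: [0.2536, -0.5712, 0.1858]
eef_rot: [-2.486, -1.92, 0.0]
contact_force: [-0.3, -0.1, 0.2]
width: 0.0439
grip_force: 0.0
tcp [ 253.56 -571.23  185.83] dock [-743.27  142.11] tool yaw 1.3152627571717348 turn 0.005262757171734744 shift pre-turn [402.15 130.03 172.83] post-turn [402.83 127.91 172.83] F [-0.28 -0.09  0.19] w 0.043886445118547425 t 1.7667schema error: expected 4 numbers
```

```bash

python3 -m jog '[[27,8.6,5,0],[27,8.6,8,0],[27,8.6,8,0],[27,8.6,8,0],[27,8.6,8,0],[27,8.6,8,0],[27,8.6,8,0],[27,8.6,8,0],[27,8.6,9,0],[27,8.6,9,0],[27,8.6,9,0],[27,8.6,9,0],[27,8.6,9,0],[27,8.6,10,0],[24,8.6,10,0],[0,0,0,0],[0,0,0,0]]' 22
python3 - <<'E'
from h import *
np.set_printoptions(precision=2,suppress=True)
plan((481,-215),13,1.31)
for n in("top","scene"):print(cass(vision.grab_frame(n)))
E
```

```text
t: 3.18
eef_pos: [0.4823, -0.2149, 0.0595]
eef_rot: [-2.488, -1.916, 0.0]
contact_force: [-0.4, -0.4, -0.1]
width: 0.0219
grip_force: 0.0
tcp [ 482.3  -214.89   59.45] dock [-343.64    2.14] tool yaw 1.3123251101665878 turn 0.0023251101665877627 shift pre-turn [-0.46 -1.2  46.45] post-turn [-0.46 -1.19 46.45] F [-0.44 -0.41 -0.07] w 0.02191639172695866 t 3.1833
(array([ 503.99, -132.49]), np.float32(1.3070391), [71.48192596435547, 104.8890380859375], 1455, 0.97)
(array([ 504.28, -133.47]), np.float32(1.3137854), [73.12226867675781, 105.36941528320312], 1038, 0.96)
```

```bash

python3 -m jog '[[0,0,12,0],[0,0,12,0],[0,0,12,0],[0,0,10,0],[0,0,0,0],[5,0,0,0],[5,0,0,0],[5,0,0,0],[5,0,0,0],[5,0,0,0],[5,0,0,0],[5,0,0,0],[5,0,0,-0.005],[5,0,0,-0.005],[5,0,0,-0.005],[5,0,0,-0.005],[5,0,0,-0.005],[5,0,0,0],[5,0,0,0],[0,0,0,0]]'
cat > chk.py <<'E'
from h import *
np.set_printoptions(precision=2,suppress=True)
p,M,o=tool();print("tcp",p,dock(p[:2]),"yaw",np.arctan2(M[1,0],M[0,0])-TH,"F",np.array(o["contact_force"]),"t",o["t"])
for n in("top","scene"):
    q=vision.grab_frame(n);r=cass(q)
    if r: print(n,"cassette dock",dock(r[0]),"yaw",r[1]-TH,r[2:])
E
python3 chk.py
```

```text
t: 5.05
eef_pos: [0.4998, -0.1472, 0.0138]
eef_rot: [-2.466, -1.946, -0.0]
contact_force: [0.3, 0.5, -0.4]
width: 0.022
grip_force: 0.0
tcp [ 499.78 -147.21   13.84] [-273.75    0.83] yaw -0.001152763007203239 F [ 0.26  0.55 -0.42] t 5.05
top cassette dock [-243.14    0.19] yaw -0.034573436 ([70.70068359375, 73.9940185546875], 912, 0.95)
scene cassette dock [-259.22   -0.36] yaw -0.039999247 ([72.94915008544922, 104.12615203857422], 900, 0.75)
```

```bash
python3 - <<'E'
from h import *
a=vision.grab_frame("scene")
cv2.imwrite("pics/s1.png",cv2.resize(a["image"][120:270,60:260],(800,600),interpolation=cv2.INTER_CUBIC))
print(a["t"],proj(a,[.4998,-.1472,.0138]),proj(a,[.504,-.133,.026]))
E
python3 -m jog '[[0,0,0,0]]'
```

```text
[-0.05401922 -0.34364868  1.24539883] [152.4280511  181.90434984] [157.05078747 179.25160837]
t: 5.38
eef_pos: [0.4995, -0.1486, 0.0138]
eef_rot: [-2.468, -1.944, 0.0]
contact_force: [-1.0, 0.3, -1.0]
width: 0.0221
grip_force: 0.0
```

View pics/s1.png

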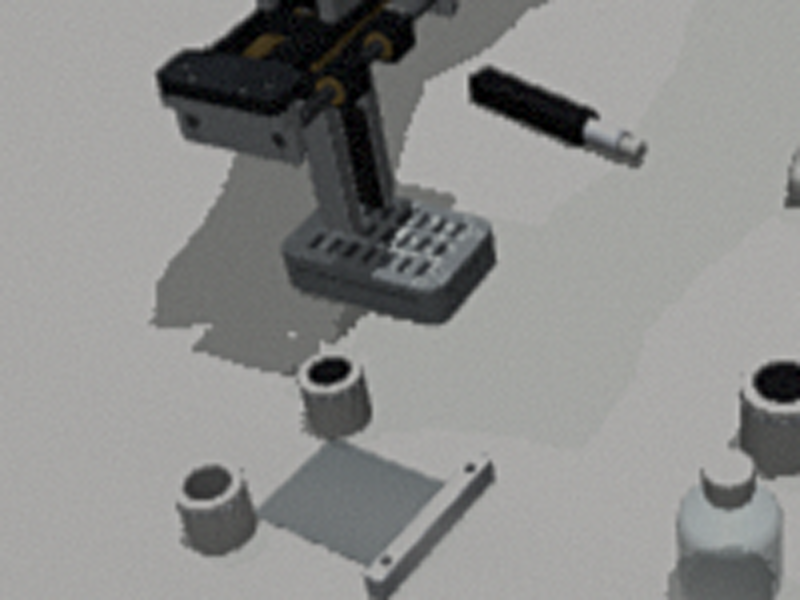

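The scene crop shows the fingers over or inside the lid at about (365,215), and the cassette hasn't moved. That doesn't fit the reported TCP height of 14 mm, so I check the depth at the fingertips before moving again.

```bash
python3 - <<'E'
from h import *
np.set_printoptions(precision=0,suppress=True,linewidth=200)
a=vision.grab_frame("scene");X=cloud(a)*1000
for r in range(150,190,3): print(r,[tuple(int(k) for k in X[r,c]) for c in range(138,168,4)])
b=vision.grab_frame("top");Y=cloud(b)*1000
cv2.imwrite("pics/t1.png",cv2.resize(b["image"][150:270,290:450],(800,600),interpolation=cv2.INTER_CUBIC))
o=arm.get_obs();print(np.round(o["qpos"],3),o["t"],a["shot"],o["eef_pos"])
E
```

```text
150 [(522, -153, 115), (519, -146, 114), (487, -151, 93), (491, -140, 97), (482, -135, 91), (349, -180, 1), (352, -168, 3), (349, -158, 2)]
153 [(521, -155, 107), (522, -146, 109), (487, -153, 85), (487, -144, 85), (484, -136, 84), (366, -174, 3), (363, -165, 1), (361, -155, 1)]
156 [(522, -156, 100), (524, -146, 102), (513, -143, 95), (488, -144, 78), (484, -137, 76), (379, -171, 3), (378, -160, 3), (375, -151, 1)]
159 [(520, -159, 91), (521, -149, 92), (517, -142, 90), (487, -146, 69), (487, -137, 70), (390, -168, 1), (391, -157, 2), (393, -145, 4)]
162 [(521, -160, 84), (523, -150, 86), (516, -144, 82), (489, -147, 63), (487, -138, 62), (406, -163, 3), (403, -153, 2), (402, -143, 2)]
165 [(520, -161, 75), (522, -152, 77), (518, -145, 75), (487, -149, 53), (487, -140, 53), (417, -160, 1), (417, -149, 2), (415, -140, 1)]
168 [(435, -205, 2), (519, -155, 67), (521, -145, 69), (485, -152, 42), (490, -140, 47), (431, -155, 3), (426, -147, 0), (427, -136, 1)]
171 [(448, -201, 2), (521, -155, 60), (522, -146, 62), (477, -157, 27), (488, -143, 36), (474, -139, 26), (474, -129, 28), (473, 
[... 210 characters left out ...]
14, -143, 39), (501, -140, 29), (497, -132, 27), (497, -122, 28), (493, -114, 26)]
180 [(515, -173, 29), (510, -165, 26), (513, -155, 29), (508, -148, 26), (509, -138, 27), (508, -129, 27), (506, -120, 27), (505, -111, 26)]
183 [(524, -170, 27), (522, -162, 26), (525, -151, 30), (523, -142, 29), (521, -134, 28), (519, -125, 28), (517, -117, 26), (515, -108, 26)]
186 [(530, -169, 24), (533, -158, 27), (533, -149, 28), (531, -140, 27), (531, -131, 28), (527, -123, 26), (530, -113, 28), (528, -104, 28)]
189 [(530, -170, 15), (532, -160, 18), (534, -149, 20), (538, -139, 24), (539, -129, 26), (539, -120, 26), (538, -111, 27), (539, -101, 28)]
[ 0.  0. -0.  2.  0.  1. -0.] 5.4833 10 [ 0. -0.  0.]
```

View pics/t1.png

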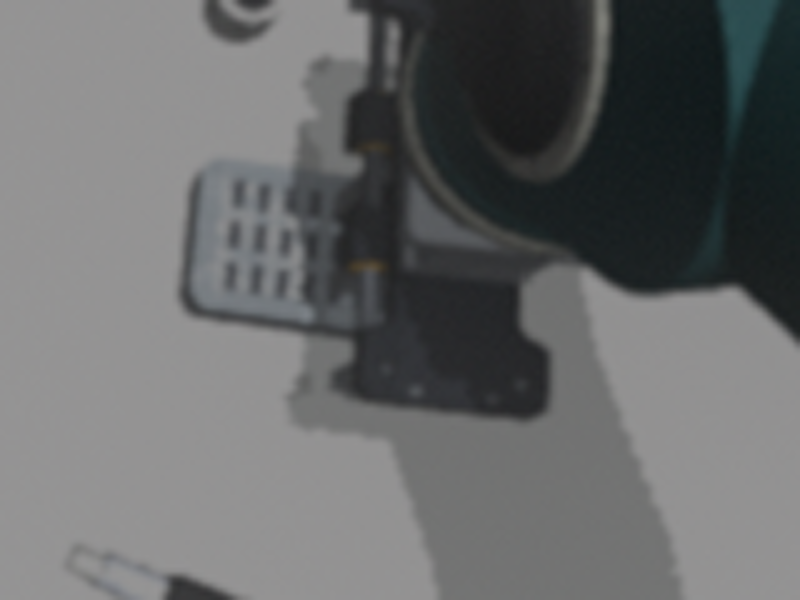

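The depth shows the fingertips hovering at about z = 35 mm above the lid, although the reported TCP implies 6 mm. So the z reading or the finger length is off, while xy agrees. The cassette hasn't been touched. I back off behind it and measure the tip height clear of the lid.

```bash

python3 -m jog '[[-12,0,0,0],[-14,0,0,0],[-14,0,0,0],[-14,0,0,0],[-14,0,0,0],[0,0,0,0],[0,0,0,0]]'
cat > tip.py <<'E'
from h import *
np.set_printoptions(precision=1,suppress=True)
p,M,o=tool(); a=vision.grab_frame("scene");X=cloud(a)*1000
print(p,o["width"])
# points near the tool column: along tool axes
L=(X-p)@M
m=(abs(L[...,0])<14)&(abs(L[...,1])<30)&(X[...,2]>8)&(X[...,2]<90)&(a["depth"]>0)
Q=X[m];T=L[m]
print(len(Q),"z pct",np.percentile(Q[:,2],[0,1,2,5,10]),"lat y",np.percentile(T[:,1],[2,50,98]),"fore x",np.percentile(T[:,0],[2,50,98]))
u=proj(a,p/1000);print(u);r=[int(u[1])-60,int(u[0])-50];r=[max(k,0) for k in r]
import sys
if len(sys.argv)>1: cv2.imwrite(sys.argv[1],cv2.resize(a["image"][r[0]:r[0]+90,r[1]:r[1]+120],(800,600),interpolation=cv2.INTER_CUBIC))
E
python3 tip.py pics/s2.png
```

```text
t: 6.07
eef_pos: [0.4832, -0.2154, 0.0138]
eef_rot: [-2.469, -1.942, 0.0]
contact_force: [0.8, 0.5, -0.0]
width: 0.0217
grip_force: 0.0
[ 483.2 -215.4   13.8] 0.021665923730901752
363 z pct [35.7 36.4 37.5 40.5 44.7] lat y [-21.   -9.2  24.3] fore x [-8.7  5.2 10. ]
[126.3 175.7]
```

View pics/s2.png

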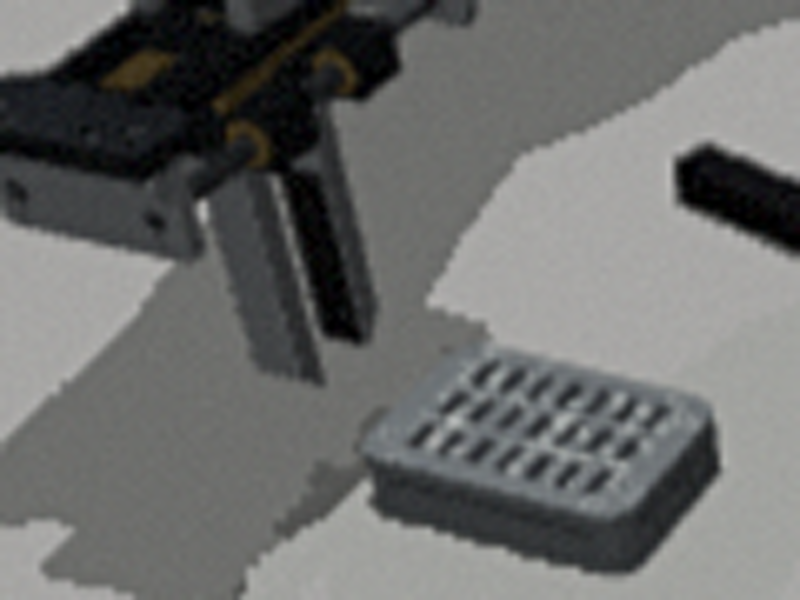

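The crop shows both fingertips in the air at about (300,380), behind the cassette. Measured tip height is about 36 mm, so the reported z is about 30 mm too low. I trust the camera and descend in checked steps.

```bash

python3 -m jog '[[0,0,7,0],[0,0,7,0],[0,0,6,0],[0,0,0,0],[0,0,0,0]]'
sed -i 's/>8)/>6)/' tip.py; python3 tip.py
```

```text
t: 6.53
eef_pos: [0.4834, -0.2139, -0.0068]
eef_rot: [-2.466, -1.945, 0.001]
contact_force: [-0.2, 0.4, -0.6]
width: 0.022
grip_force: 0.0
[ 483.4 -213.9   -6.8] 0.022040379721875638
494 z pct [13.7 16.5 18.1 22.6 27.1] lat y [-21.9  -8.9  24.1] fore x [-9.   4.6 10. ]
[128.7 182.6]
```

```bash

python3 -m jog '[[0,0,3,0],[0,0,3,0],[0,0,3,0],[0,0,0,0],[0,0,0,0]]'
sed -i 's/>6)/>4)/' tip.py; python3 tip.py
python3 -m jog '[[4,0,0,0],[4,0,0,0],[4,0,0,0],[4,0,0,0],[4,0,0,0],[4,0,0,0],[4,0,0,0],[4,0,0,0],[4,0,0,0],[0,0,0,0]]'
python3 chk.py
```

```text
t: 7.0
eef_pos: [0.4835, -0.2144, -0.0153]
eef_rot: [-2.467, -1.944, 0.0]
contact_force: [-1.1, -0.4, 0.1]
width: 0.0219
grip_force: 0.0
[ 483.5 -214.4  -15.3] 0.021853048769041455
525 z pct [ 4.2  8.3  9.7 14.  18.8] lat y [-22.2  13.   24.5] fore x [-9.2  5.1 10. ]
[129.2 185.4]
t: 7.88
eef_pos: [0.4923, -0.1786, -0.0151]
eef_rot: [-2.467, -1.945, -0.0]
contact_force: [-0.2, -1.1, -0.1]
width: 0.0219
grip_force: 0.0
tcp [ 492.28 -178.56  -15.12] [-305.99    0.86] yaw -0.0013563463341317306 F [-0.18 -1.05 -0.1 ] t 7.8833
top cassette dock [-246.85    2.05] yaw -0.0009737015 ([70.83465576171875, 112.39059448242188], 1473, 0.88)
scene cassette dock [-252.99    1.69] yaw -0.007816911 ([73.41742706298828, 122.84871673583984], 1107, 0.63)
```

```bash

python3 -m jog '[[6,0,0,0],[8,0,0,0],[8,0,0,0],[8,0,0,0],[8,0,0,0],[8,0,0,0],[8,0,0,0],[8,0,0,0],[8,0,0,0],[8,0,0,0],[8,0,0,0],[8,0,0,0],[8,0,0,0],[8,0,0,0],[8,0,0,0],[8,0,0,0],[8,0,0,0],[8,0,0,0],[4,0,0,0],[0,0,0,0]]'
python3 chk.py
```

```text
t: 9.75
eef_pos: [0.5265, -0.0362, -0.0151]
eef_rot: [-2.466, -1.946, -0.001]
contact_force: [0.2, 0.2, -0.6]
width: 0.0218
grip_force: 0.0
tcp [526.47 -36.22 -15.11] [-159.6     0.57] yaw -0.0008345843155301846 F [ 0.24  0.22 -0.56] t 9.75
scene cassette dock [ 26.49 166.96] yaw 0.13283086 ([41.01847457885742, 191.168212890625], 702, 0.38)
```

```bash
cat > chk2.py <<'E'
from h import *
import sys
np.set_printoptions(precision=2,suppress=True)
p,M,o=tool();d=dock(p[:2]);print("tcp",p,d,"yaw",np.arctan2(M[1,0],M[0,0])-TH,"F",np.array(o["contact_force"]),"t",o["t"])
for n in("top","scene"):
    q=vision.grab_frame(n);X=cloud(q)*1000
    E=np.stack([X[...,0]-D0[0],X[...,1]-D0[1]],-1);c,s=np.cos(TH),np.sin(TH)
    U=c*E[...,0]+s*E[...,1];V=-s*E[...,0]+c*E[...,1]
    m=(U>d[0]+12)&(U<min(d[0]+125,113))&(abs(V)<55)&(X[...,2]>22)&(X[...,2]<32)&(np.hypot(U,abs(V)-59.5)>25)
    m=cv2.morphologyEx(m.astype(np.uint8),cv2.MORPH_OPEN,np.ones((3,3)))>0
    A=np.stack([U[m],V[m]],1)
    if len(A)<60: print(n,"few",len(A));continue
    # side lines fitted per 5mm slice
    sl=[(u,*np.percentile(A[abs(A[:,0]-u)<4,1],[3,97])) for u in np.arange(A[:,0].min()+14,A[:,0].max()-14,8) if (abs(A[:,0]-u)<4).sum()>15]
    sl=np.array(sl); w=sl[:,2]-sl[:,1]; g=sl[w>62]
    print(n,len(A),"u",np.percentile(A[:,0],[1,99]),"rect",*cv2.minAreaRect(A.astype(np.float32)))
    if len(g)>2: print("  mid y",(g[:,1]+g[:,2]).mean()/2,"at u",g[:,0].mean(),"yaw",np.polyfit(g[:,0],(g[:,1]+g[:,2])/2,1)[0],"w",g[:,2]-g[:,1])
    if len(sys.argv)>1 and sys.argv[1]==n: cv2.imwrite(sys.argv[2],cv2.resize(q["image"][110:260,150:350],(800,600),interpolation=cv2.INTER_CUBIC))
E
python3 chk2.py scene pics/s3.png
```

```text
tcp [526.15 -37.89 -15.15] [-161.29    0.5 ] yaw -0.002609399458629147 F [-0.31  0.13 -1.26] t 9.95
top 1265 u [-139.76  -45.63] rect (-93.12557983398438, 1.5097541809082031) (70.91499328613281, 97.54422760009766) 89.9539566040039
  mid y 1.9887275830825644 at u -95.8699643456448 yaw 0.0034278401109177296 w [65.6  65.38 65.38 62.65 67.07 63.41 67.46 62.09 66.53]
scene 1055 u [-148.17  -46.29] rect (-97.3099136352539, 1.3588752746582031) (72.68359375, 103.55657196044922) 89.41769409179688
  mid y 0.22757234607895355 at u -99.25088350934524 yaw 0.007123028774129486 w [66.38 66.96 67.31 68.63 66.36 68.52 67.92 66.51 66.94 67.32]
```

View pics/s3.png

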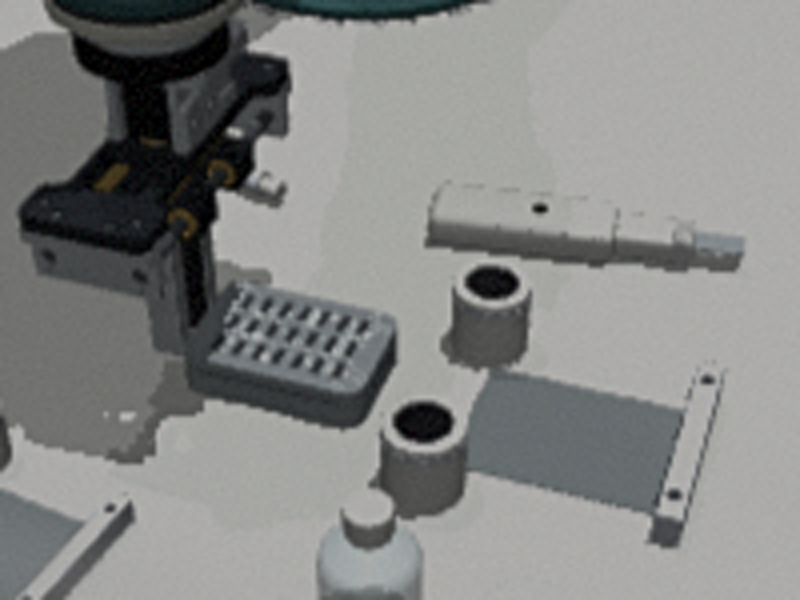

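The cassette is straight against the fingers, in the crop at (295,350), and heading for the gap between the holders at (425,450) and (490,310). I push on into the gap.

```bash

python3 -m jog '[[5,0,0,0],[6,0,0,0],[6,0,0,0],[6,0,0,0],[6,0,0,0],[6,0,0,0],[6,0,0,0],[6,0,0,0],[6,0,0,0],[6,0,0,0],[6,0,0,0],[5,0,0,0],[5,0,0,0],[5,0,0,0],[5,0,0,0],[5,0,0,0],[5,0,0,0],[5,0,0,0],[0,0,0,0]]'
python3 chk2.py
```

```text
t: 11.63
eef_pos: [0.5498, 0.0611, -0.0151]
eef_rot: [-2.466, -1.946, -0.001]
contact_force: [0.9, 1.7, 0.3]
width: 0.022
grip_force: 0.0
tcp [549.81  61.08 -15.09] [-59.53   0.41] yaw -0.0011297390709061883 F [0.87 1.68 0.33] t 11.6333
top 953 u [-24.53  54.6 ] rect (14.348442077636719, 1.8056716918945312) (70.07447052001953, 82.287109375) 89.97150421142578
  mid y 1.7487255691736578 at u 23.21918271914375 yaw 0.017030142190757155 w [65.62 65.35 65.63 64.1 ]
scene 995 u [-46.09  53.28] rect (3.0838394165039062, 0.47283172607421875) (73.67412567138672, 101.4192123413086) 89.27520751953125
  mid y 0.1929333667510015 at u 14.513172426387007 yaw -0.010488984814870511 w [68.14 68.37 66.17 66.19 67.13]
```

```bash

python3 -m jog '[[4,0,0,0],[5,0,0,0],[5,0,0,0],[5,0,0,0],[5,0,0,0],[5,0,0,0],[5,0,0,0],[5,0,0,0],[5,0,0,0],[5,0,0,0],[5,0,0,0],[3,0,0,0],[2,0,0,0],[2,0,0,0],[0,0,0,0]]'
python3 chk2.py
```

```text
t: 12.98
eef_pos: [0.5639, 0.1194, -0.0151]
eef_rot: [-2.467, -1.945, -0.0]
contact_force: [0.4, 0.8, 0.4]
width: 0.022
grip_force: 0.0
tcp [563.95 119.39 -15.11] [0.47 0.16] yaw -0.0019681427778928118 F [0.39 0.84 0.43] t 12.9833
top 693 u [ 42.62 112.07] rect (76.83648681640625, 2.5927066802978516) (68.51969909667969, 72.24822235107422) 89.62032318115234
scene 1159 u [ 13.45 111.68] rect (62.55717086791992, 0.7339210510253906) (74.3624496459961, 100.5302505493164) 89.5198745727539
  mid y 0.30930486237758215 at u 62.56640828230867 yaw -0.0033286763292738253 w [67.62 65.82 67.15 67.46 67.87 67.42 67.07 68.21 66.31 68.21]
```

Center is about +61 mm, so I push gently until it bears on the stop.

```bash

python3 -m jog '[[1,0,0,0],[1,0,0,0],[1,0,0,0],[1,0,0,0],[0,0,0,0]]'
python3 -m jog '[[1,0,0,0],[0,0,0,0],[0,0,0,0]]'
python3 -m jog '[[1,0,0,0],[0,0,0,0],[0,0,0,0]]'
python3 -m jog '[[1,0,0,0],[0,0,0,0],[0,0,0,0]]'
```

```text
t: 13.5
eef_pos: [0.5648, 0.1231, -0.0151]
eef_rot: [-2.467, -1.944, -0.0]
contact_force: [0.4, -2.0, 1.7]
width: 0.0219
grip_force: 0.7
t: 13.75
eef_pos: [0.565, 0.1237, -0.0151]
eef_rot: [2.468, 1.944, -0.0]
contact_force: [-0.9, -3.6, 2.2]
width: 0.0219
grip_force: 1.9
t: 14.0
eef_pos: [0.565, 0.1237, -0.0152]
eef_rot: [2.468, 1.943, -0.002]
contact_force: [-2.8, -8.1, 6.6]
width: 0.0222
grip_force: 4.5
t: 14.25
eef_pos: [0.565, 0.1237, -0.0152]
eef_rot: [2.468, 1.942, -0.004]
contact_force: [-4.7, -12.3, 10.5]
width: 0.0216
grip_force: 7.0
```

The TCP has stalled and the force is rising, so the cassette is against the stop. I back off, rise clear and check.

```bash

python3 -m jog '[[-3,0,0,0],[-6,0,0,0],[-10,0,0,0],[-12,0,0,0],[-10,0,0,0],[0,0,0,0],[0,0,-15,0],[0,0,-25,0],[0,0,-25,0],[0,0,-30,0],[0,0,-30,0],[-20,0,-20,0],[-30,0,0,0],[-30,0,0,0],[-30,0,0,0],[-30,0,0,0],[0,0,0,0],[0,0,0,0],[0,0,0,0]]'
sed -i 's/U>d\[0\]+12)&(U<min(d\[0\]+125,113))/U>-15)\&(U<116)/' chk2.py; python3 chk2.py top pics/end.png
```

```text
t: 15.83
eef_pos: [0.5233, -0.0496, 0.13]
eef_rot: [-2.467, -1.945, -0.001]
contact_force: [0.3, 0.3, 0.3]
width: 0.0218
grip_force: 0.0
tcp [523.32 -49.58 129.96] [-173.32    0.54] yaw -0.002062552513020899 F [0.35 0.35 0.33] t 15.8333
top 1335 u [ 16.3  114.76] rect (65.66492462158203, 1.4251441955566406) (70.85846710205078, 100.68973541259766) 89.82732391357422
  mid y 1.7069795313577227 at u 65.3128113491733 yaw -0.003875432431676971 w [66.98 65.54 66.8  63.89 65.2  66.61 66.36 65.62 65.76 65.6 ]
scene 1188 u [ 14.95 114.86] rect (64.77466583251953, 0.7576942443847656) (72.78353881835938, 102.42955017089844) 89.38768768310547
  mid y -0.02407475328524029 at u 63.55326913048177 yaw -0.005754933336325012 w [67.83 66.99 66.42 68.52 66.39 67.9  69.72 66.05 67.35 68.56]
```

View pics/end.png

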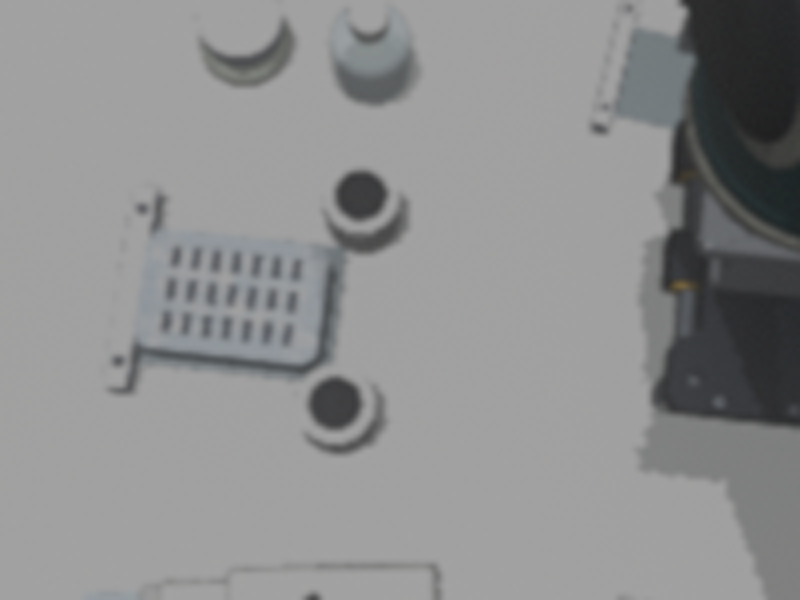

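The cassette, at (240,300) in the crop, is through the gap and lies squarely against the bar at (130,290). The bottle and jar stand where they were, and the gripper is clear.

```bash
python3 -c "
from bench import workorder; print(workorder.hand_in())"
```

```text
the job is handed in; nothing more can be done
None
```

The job is handed in: the cassette is through the gap and flush against the stop bar, within about 2 mm and 0.01 rad by camera, with the arm clear; `hand_in` returned no verdict.

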